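# Switch on the fretsaw bench in order

### The arm

A 6-joint arm with a two-finger parallel gripper is mounted at the origin on the work surface. World frame = base frame: x ahead of the robot, y to its left, z up, the work surface at z = 0. Lengths are in m, angles in rad, forces in N, time in s.
With the tool pointing down it reaches from about 0.425 to 0.95 m from the base axis. Payload 3.5 kg.
Tool frame: the origin (TCP) lies midway between the tips of the shut fingers; the grasp point (between the pads) lies 19 mm behind it; z points along the fingers, x is the direction in which the jaws open and shut, and the axes are right-handed (so a half turn about z gives the same grasp; the last joint's range is limited). The gripper opens to 85 mm and grips with 20 to 120 N. Pads are 22 mm wide; open, the fingers measure 114 mm over their backs; the gripper's body (76 mm by 85 mm) begins 54 mm behind the grasp point. The pads swing forward as they close: fully open they stand 13 mm farther back than shut.
Start: joints at [1.113, 0.286, 1.577, -0, 1.279, -0.15], TCP at [0.204, 0.643, 0.231] pointing down, gripper open.
Joint ranges: [-2.77, 2.77], [-0.9, 2.22], [0.21, 2.48], [-1.53, 4.67], [0.24, 2.81], [-2.84, 2.84]. Speed limits (rad/s): [2.79, 2.79, 3.14, 3.14, 3.14, 3.14].

### API

Orientations are given as a unit quaternion [x, y, z, w].
In Python, from plant import readout, optics, ctrl gives the robot as it stands. The module is installed in compiled form; this text tells all that it offers.
- The arm moves only by the shell command python3 -m crank 'ROWS' [OPENING] [FORCE]. ROWS is text: rows parted by semicolons, each of 6 numbers parted by spaces: the shift along the tool's x, y, z in mm, then the turn, a rotation vector about the tool's x, y, z in rad. In form: dx dy dz ax ay az; .... A call has 1 to 5 rows; each row shifts and turns the commanded pose from where the row before left it, along the tool's axes as they then stand; what a row does not reach is not made up. A row lasts 1/8 s, in which the tool goes at most 62.5 mm and 10.7 degrees, less where a joint would pass 70% of its speed; a pose out of reach is approached as far as the arm can. A call is refused whole if a number of a shift passes 62.5 or a number of a turn 0.188, either way. A call with a gripper value outside its range is refused whole. OPENING is the opening, from -1 (shut) to 1 (fully open), set as the call begins (- or left out, the last holds). The fingers move at their own pace and stop on an object; FORCE is the grip in N (left out, the last holds). Time passes only in rows, so rows that do not move let the fingers close. It gives the time, the measured TCP pose, the force and the opening at its end, in the units of the state.
- readout.get_state(): the state, without advancing time (a new reading comes with each control period).
- optics.read_camera(name): name is "scene" or "top"; returns the picture (420x560x3 uint8, red, green, blue); there is no depth.
- optics.calibration(name): a dict with "mtx" (3x3 intrinsics, pixels), "rvec" (rotation vector, rad) and "tvec" (3), from world to camera coordinates, as OpenCV has them. Camera axes: x right, y down, z forward; pixel columns grow to the right and rows downward; lengths in m; the calibration is good to about 2 mm. A picture is of the moment at which its call begins. calibration takes no time and is no camera call.
- ctrl.sign_off(): hands the job in, once; it reports no verdict.
Trained networks look in the newest picture that a camera, given by its name, has taken for a name from the list of things; names that differ only in an ending like _2 or _b are one class to them, and where a whole thing is asked for, a point or a joint stands for the part that bears it (a point fixed in the world has none). Each returns a list of dicts, best first, with "p" (0 to 1); they miss things now and then, are a little off and sometimes report something else, mostly with a low value. They report only what shows in the picture. A call takes as long as a camera call. They do not tell look-alikes from the thing itself.
- optics.recognise(camera, thing): "xy" ([column, row] as shares, 0 to 1, of the picture: columns of its width, rows of its height, amid what is visible of it).
The state is a dict: "time": time; "qpos": joint angles; "dq": joint speeds; "joint_efforts": joint torques, N m; "eef_pos": TCP position; "tcp_rot": TCP orientation; "contact_force": force on the tool from outside, world axes, zero at the start; "wrist_torque": the same for the moment, N m; "opening": opening from 0.0 (shut) to 1.0 (fully open).
Only numpy, scipy, OpenCV 4.12 (cv2) and the standard library are available. Lean on these libraries where they do the work, as an engineer would, in place of code of your own. Each camera call takes 0.05 s, during which the arm holds its last target.

### The job

Start up the fretsaw bench from its wireless switch boxes: with the fingertips, lightly press in the yellow button (lamp), then the blue one (dust extractor), then the green one (fretsaw), each at least half-way in so that it stays in. Do not press the red stop button, do not pick up or shove the boxes, leave the other things where they stand, and finish with the hand clear of everything.

Things in the scene. Friction and masses are not known exactly. Their poses are not given: they have to be found in the camera images.
- yellow_box: yellow switch box: off-white, 66 x 66 x 42 mm, about 0.5 kg, standing loose on the table; origin at the centre of its underside, z up. A black collar adds 4 mm on top; in it sits the yellow round push cap, 46 mm across with a 44 mm soft rubber top, its top face 68 mm above the table when out (off).
- yellow_top (a point): centre of the flat top face of the yellow push cap; it moves down with the button and its rubber. At the start 68 mm above the table. The top is soft rubber, about 1.5 N per mm: a finger sinks some 2 mm before the button moves, 8 mm at most, and it springs back. A tip 7 mm below the starting top has it half in, 12 mm fully in; 15 mm is still gentle
- yellow (a joint): travel of the yellow button straight down, m: 0 = fully out (off), 0.010 = fully in. It slides against a steady friction of about 2.5 N and stays as far in as it was pushed (no spring back); on from half-way (0.005) to fully in
- blue_box: blue switch box: off-white, 66 x 66 x 42 mm, about 0.5 kg, standing loose on the table; origin at the centre of its underside, z up. A black collar adds 4 mm on top; in it sits the blue round push cap, 46 mm across with a 44 mm soft rubber top, its top face 68 mm above the table when out (off).
- blue_top (a point): centre of the flat top face of the blue push cap; it moves down with the button and its rubber. At the start 68 mm above the table. The top is soft rubber, about 1.5 N per mm: a finger sinks some 2 mm before the button moves, 8 mm at most, and it springs back. A tip 7 mm below the starting top has it half in, 12 mm fully in; 15 mm is still gentle
- blue (a joint): travel of the blue button straight down, m: 0 = fully out (off), 0.010 = fully in. It slides against a steady friction of about 2.5 N and stays as far in as it was pushed (no spring back); on from half-way (0.005) to fully in
- green_box: green switch box: off-white, 66 x 66 x 42 mm, about 0.5 kg, standing loose on the table; origin at the centre of its underside, z up. A black collar adds 4 mm on top; in it sits the green round push cap, 46 mm across with a 44 mm soft rubber top, its top face 68 mm above the table when out (off).
- green_top (a point): centre of the flat top face of the green push cap; it moves down with the button and its rubber. At the start 68 mm above the table. The top is soft rubber, about 1.5 N per mm: a finger sinks some 2 mm before the button moves, 8 mm at most, and it springs back. A tip 7 mm below the starting top has it half in, 12 mm fully in; 15 mm is still gentle
- green (a joint): travel of the green button straight down, m: 0 = fully out (off), 0.010 = fully in. It slides against a steady friction of about 2.5 N and stays as far in as it was pushed (no spring back); on from half-way (0.005) to fully in
- red_box: red switch box: off-white, 66 x 66 x 42 mm, about 0.5 kg, standing loose on the table; origin at the centre of its underside, z up. A black collar adds 4 mm on top; in it sits the wider red stop button, 54 mm across, its top 68 mm above the table. To be left alone.
- red_top (a point): centre of the flat top face of the red stop button; it moves down with the button and its rubber. At the start 68 mm above the table. The top is soft rubber, about 1.5 N per mm: a finger sinks some 2 mm before the button moves, 8 mm at most, and it springs back. A tip 7 mm below the starting top has it half in, 12 mm fully in; 15 mm is still gentle
- red (a joint): travel of the red button straight down, m: 0 = fully out (off), 0.010 = fully in. It slides against a steady friction of about 2.5 N and stays as far in as it was pushed (no spring back); must stay at 0
- mug: white mug, 76 mm across, 92 mm high, handle at its own +y; origin at centre of underside; bystander
- tumbler: green see-through tumbler, 72 mm across, 100 mm high; origin at centre of underside; bystander
- jar: low blue jar with white cap, 70 mm across, 50 mm high; origin at centre of underside; bystander
- spool: small empty wooden thread spool, 32 mm across, 46 mm high; origin at centre of underside; bystander
Mind the look-alikes: they are no part of the job. Leave any orange look-alike of the blue_box alone.

How it is judged:
By the outcome, as a careful person would: the job done as asked, in the order asked, and still so for the second after the job is handed in, with the robot touching nothing.
It also fails if it takes over 48 s, if anything falls off the work surface, if the arm or the gripper's body presses on something with over 40 N, if the wrist force passes 120 N, or if a joint passes its speed limit or range.

## Working session

There is one attempt and no reset: what is moved stays moved. The work goes in short steps, Python scripts to look and compute and a shell command to move; the robot and the scene stay as the last step left them, time stands still between calls to the robot, and variables do not carry over. Pictures are saved under pics/ and viewed, and the job is handed in when it is done.

```bash
mkdir -p pics
python3 - <<'E'
from plant import readout, optics
import cv2
s=readout.get_state()
for k,v in s.items(): print(k,v)
for c in ("scene","top"):
    im=optics.read_camera(c); cv2.imwrite(f"pics/{c}0.png",im[:,:,::-1])
    print(c,optics.calibration(c))
    for t in ("yellow_box","blue_box","green_box","red_box","yellow_top","blue_top","green_top","red_top","mug","tumbler","jar","spool"):
        print(t,[(round(d["xy"][0]*560),round(d["xy"][1]*420),round(d["p"],2)) for d in optics.recognise(c,t)])
E
```

```text
time 0.0
qpos [ 1.11298567e+00  2.87185369e-01  1.57824902e+00 -2.77183353e-05
  1.27862090e+00 -1.49946040e-01]
dq [-0.00040439 -0.00062052 -0.00091593  0.00136948  0.0012834   0.00256133]
joint_efforts [ 5.70494205e-05 -4.05960917e+01 -2.92636675e+01 -6.80488506e-05
  5.69027106e-03 -4.68569226e-06]
eef_pos [0.20417456 0.64265154 0.22989507]
tcp_rot [ 8.07160061e-01  5.90331364e-01 -1.08516530e-03  5.82015718e-04]
contact_force [-0.17954833 -0.20385084  0.5235593 ]
wrist_torque [-0.0392737  -0.00619667  0.00060797]
opening 0.9962468895423952
scene {'mtx': array([[447.35614596,   0.        , 275.02457811],
       [  0.        , 447.35614596, 212.46756048],
       [  0.        ,   0.        ,   1.        ]]), 'rvec': array([ 1.20009631,  2.3381592 , -0.93305532]), 'tvec': array([ 0.29114244, -0.32373193,  1.31438076])}
yellow_box [(289, 182, 0.65)]
blue_box [(212, 283, 0.74), (295, 266, 0.64)]
green_box [(192, 149, 0.9)]
red_box [(377, 219, 0.7), (190, 147, 0.47), (436, 250, 0.19)]
yellow_top [(290, 170, 0.51)]
blue_top [(293, 255, 0.92), (207, 271, 0.63)]
green_top [(190, 139, 0.69)
[... 152 characters left out ...]
tx': array([[532.67598892,   0.        , 276.01605168],
       [  0.        , 532.67598892, 194.50529786],
       [  0.        ,   0.        ,   1.        ]]), 'rvec': array([ 2.17932794, -2.19832802,  0.0172264 ]), 'tvec': array([0.09303144, 0.60030998, 1.40603171])}
yellow_box [(310, 251, 0.82)]
blue_box [(254, 177, 0.9), (292, 129, 0.59)]
green_box [(407, 232, 0.58)]
red_box [(226, 254, 0.81)]
yellow_top [(308, 252, 0.81)]
blue_top [(227, 255, 0.74), (291, 126, 0.65), (253, 174, 0.55), (307, 253, 0.5)]
green_top [(411, 232, 0.82)]
red_top [(226, 256, 0.87), (411, 234, 0.66)]
mug [(336, 165, 0.81)]
tumbler [(396, 175, 0.96)]
jar [(188, 174, 0.59)]
spool [(173, 250, 0.49), (253, 175, 0.41)]
```

View pics/scene0.png

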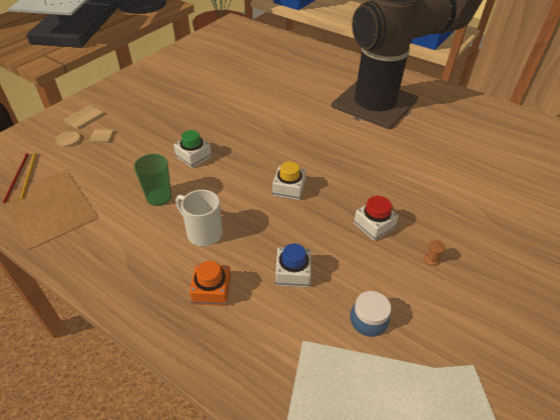

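View pics/top0.png

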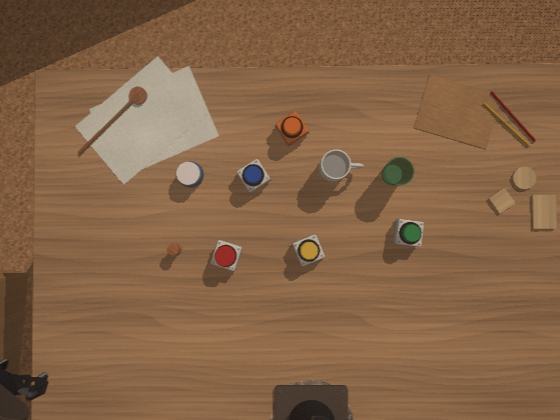

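Top view: yellow (309,251), blue (253,175), green (410,232), red stop (226,256). Possible mix-ups are the orange look-alike (292,127) and the blue jar (189,174) for blue, and the green tumbler (397,172) for green. I'm choosing the off-white boxes with a yellow, blue or green cap. Next I'll measure the caps by colour and check a close crop.

```bash
cat > h.py <<'E'
import numpy as np, cv2
from plant import optics, readout
def proj(c,p):
    k=optics.calibration(c); return cv2.projectPoints(np.array([p],float),k["rvec"],k["tvec"],k["mtx"],None)[0][0,0]
def back(c,uv,z):
    k=optics.calibration(c);R=cv2.Rodrigues(k["rvec"])[0];o=-R.T@k["tvec"]
    d=R.T@np.linalg.inv(k["mtx"])@np.array([uv[0],uv[1],1.]);return o+d*(z-o[2])/d[2]
E
python3 - <<'E'
from h import *
t={"top":{"yellow":(309,251),"blue":(253,175),"green":(410,232),"red":(226,256),"orange":(292,127)},"scene":{"yellow":(290,171),"blue":(293,257),"green":(190,139),"red":(377,206),"orange":(208,272)}}
H={"yellow":(22,34),"blue":(105,130),"green":(55,90),"red":(0,6),"orange":(5,14)}
for c in t:
    im=cv2.imread(f"pics/{c}0.png");hsv=cv2.cvtColor(im,cv2.COLOR_BGR2HSV)
    for n,(u,v) in t[c].items():
        lo,hi=H[n];m=cv2.inRange(hsv,(lo,140,60),(hi,255,255));w=np.zeros_like(m);w[v-16:v+17,u-16:u+17]=255;m&=w
        nn,l,st,ce=cv2.connectedComponentsWithStats(m);i=1+np.argmax(st[1:,4])
        print(c,n,ce[i].round(1),st[i],back(c,ce[i],.066 if c=='top' else .063).round(4))
    for n,p in {"mug":(336,165),"tumbler":(397,172),"jar":(189,174),"spool":(174,250)}.items():
        if c=='top':print(n,back(c,p,.07).round(3))
im=cv2.imread("pics/top0.png")[110:280,160:440];cv2.imwrite("pics/crop0.png",cv2.resize(im,None,fx=2.8,fy=2.8,interpolation=2))
E
```

```text
Traceback (most recent call last):
ValueError: attempt to get argmax of an empty sequence
```

Run:
```python
from h import *
t={"top":{"yellow":(309,251),"blue":(253,175),"green":(410,232),"red":(226,256),"orange":(292,127)},"scene":{"yellow":(290,171),"blue":(293,257),"green":(190,139),"red":(377,206),"orange":(208,272)}}
for c in t:
    im=cv2.imread(f"pics/{c}0.png");hsv=cv2.cvtColor(im,cv2.COLOR_BGR2HSV)
    for n,(u,v) in t[c].items():
        h0=int(np.median(hsv[v-2:v+3,u-2:u+3,0]))
        d=np.abs(hsv[...,0].astype(int)-h0);d=np.minimum(d,180-d)
        m=((d<6)&(hsv[...,1]>150)&(hsv[...,2]>50)).astype(np.uint8);w=np.zeros_like(m);w[v-14:v+15,u-16:u+17]=1;m&=w
        nn,l,st,ce=cv2.connectedComponentsWithStats(m);i=1+np.argmax(st[1:,4])
        print(c,n,h0,ce[i].round(1),st[i],back(c,ce[i],.066 if c=='top' else .063).round(4))
for n,p in {"mug":(336,165),"tumbler":(397,172),"jar":(189,174),"spool":(174,250)}.items(): print(n,back('top',p,.07).round(3))
im=cv2.imread("pics/top0.png")[110:280,160:440];cv2.imwrite("pics/crop0.png",cv2.resize(im,None,fx=2.8,fy=2.8,interpolation=2))
```

```text
top yellow 20 [308.6 250.4] [300 242  18  18 260] [0.4556 0.0047 0.066 ]
top blue 112 [252.5 168.5] [252 168   2   2   2] [0.6665 0.1465 0.066 ]Traceback (most recent call last):
  File "<stdin>", line 9, in <module>
    return _wrapfunc(a, 'argmax', axis=axis, out=out, **kwds)
    return bound(*args, **kwds)
ValueError: attempt to get argmax of an empty sequence
```

Run:
```python
from h import *
t={"top":{"yellow":(309,251),"blue":(253,175),"green":(410,232),"red":(226,256),"orange":(292,127)},"scene":{"yellow":(290,171),"blue":(293,257),"green":(190,139),"red":(377,206),"orange":(208,272)}}
for c in t:
    im=cv2.imread(f"pics/{c}0.png");hsv=cv2.cvtColor(im,cv2.COLOR_BGR2HSV)
    lab=cv2.cvtColor(im,cv2.COLOR_BGR2LAB).astype(float)
    for n,(u,v) in t[c].items():
        r=np.median(lab[v-2:v+3,u-2:u+3].reshape(-1,3),0)
        m=(np.linalg.norm(lab-r,axis=2)<30).astype(np.uint8);w=np.zeros_like(m);w[v-14:v+15,u-16:u+17]=1;m&=w
        nn,l,st,ce=cv2.connectedComponentsWithStats(m);i=l[v,u]
        print(c,n,ce[i].round(1),st[i],back(c,ce[i],.066 if c=='top' else .063).round(4))
for n,p in {"mug":(336,165),"tumbler":(397,172),"jar":(189,174),"spool":(174,250)}.items(): print(n,back('top',p,.07).round(3))
im=cv2.imread("pics/top0.png")[110:280,160:440];cv2.imwrite("pics/crop0.png",cv2.resize(im,None,fx=2.8,fy=2.8,interpolation=2))
```

```text
top yellow [308.8 250.1] [301 242  17  17 225] [0.4563 0.0041 0.066 ]
top blue [252.6 174.1] [244 166  18  17 242] [0.652  0.1464 0.066 ]
top green [412.1 232.6] [404 224  18  18 234] [ 0.499  -0.2586  0.066 ]
top red [224.7 255.6] [215 246  21  20 334] [0.4437 0.2192 0.066 ]
top orange [291.9 125.1] [284 117  17  17 214] [0.7775 0.044  0.066 ]
scene yellow [288.  169.3] [280 161  19  20 258] [0.4598 0.0046 0.063 ]
scene blue [293.3 255.5] [282 244  24  25 484] [0.6571 0.1511 0.063 ]
scene green [189.1 137.7] [181 130  19  18 226] [ 0.5042 -0.2547  0.063 ]
scene red [377.9 206.2] [365 196  27  22 451] [0.4463 0.221  0.063 ]
scene orange [205.5 272.2] [192 260  29  27 516] [0.7818 0.044  0.063 ]
mug [ 0.673 -0.068  0.07 ]
tumbler [ 0.653 -0.222  0.07 ]
jar [0.654 0.31  0.07 ]
spool [0.459 0.349 0.07 ]
```

```bash
sleep 1
```

```text
(no output)
```

View pics/crop0.png

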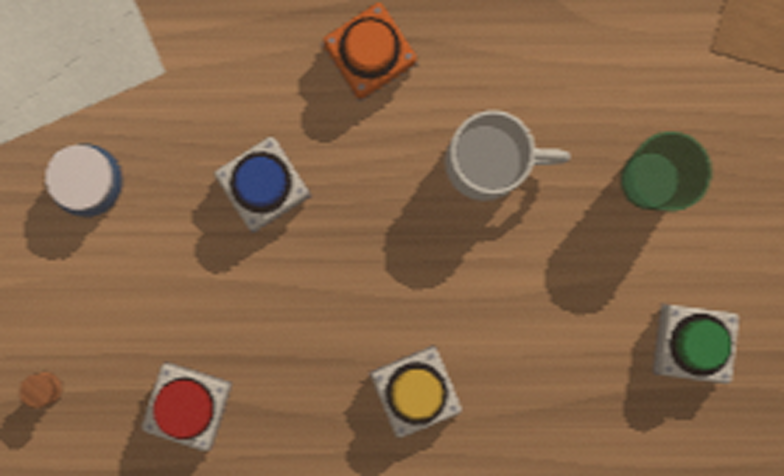

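The crop confirms the choice: yellow, blue and green caps on off-white boxes, with the orange one clearly separate. Both cameras agree within 5 mm. Targets are yellow (0.457, 0.004), blue (0.653, 0.147) and green (0.500, -0.257). I'll shut the fingers and travel at z = 0.23.

```bash
python3 -m crank '-30 28 0 0 0 0; -40 38 0 0 0 0; -40 38 0 0 0 0; -40 38 0 0 0 0; -40 38 0 0 0 0' -1 20
cat > go.py <<'E'
import sys,numpy as np
from plant import readout
from scipy.spatial.transform import Rotation as R
s=readout.get_state();r=R.from_quat(s["tcp_rot"]);d=np.array([float(a) for a in sys.argv[1:4]])-s["eef_pos"]
print("t",s["time"],"pos",s["eef_pos"].round(4),"F",s["contact_force"].round(2),"open",round(s["opening"],3))
print("tool shift mm",(r.inv().apply(d)*1000).round(1),"tilt",r.apply([0,0,1]).round(4), "turn to level", (r.inv()*R.from_quat([0.807485,0.589891,0,0])).as_rotvec().round(4))
E
python3 go.py .457 .004 .12
```

```text
time: 1.92
eef_pos: [0.319, 0.4061, 0.2316]
tcp_rot: [0.807, 0.591, 0.0, 0.0]
contact_force: [-0.2, 0.7, 0.6]
opening: -0.002
t 1.925 pos [0.319  0.4061 0.2316] F [-0.23  0.68  0.59] open -0.002
tool shift mm [-341.6  253.1  111.5] tilt [ 8.e-04  4.e-04 -1.e+00] turn to level [ 0.0006 -0.0006  0.0016]
```

```bash
python3 -m crank '-45 34 0 0 0 0; -45 34 0 0 0 0; -45 34 0 0 0 0; -45 34 0 0 0 0; -45 34 0 0 0 0'; python3 -m crank '-40 30 10 0 0 0; -30 20 20 0 0 0; -20 10 30 0 0 0; 0 0 20 0 0 0; 0 0 0 0 0 0'
python3 go.py .457 .004 .075
```

```text
time: 2.55
eef_pos: [0.4127, 0.14, 0.2318]
tcp_rot: [0.807, 0.59, 0.001, 0.0]
contact_force: [0.9, -0.4, -0.6]
opening: -0.0
time: 3.18
eef_pos: [0.4409, 0.0376, 0.1498]
tcp_rot: [0.807, 0.59, -0.001, -0.001]
contact_force: [0.5, -0.1, -0.0]
opening: -0.001
t 3.175 pos [0.4409 0.0376 0.1498] F [ 0.54 -0.13 -0.02] open -0.001
tool shift mm [-27.1  25.8  74.7] tilt [-3.9e-03  6.0e-04 -1.0e+00] turn to level [-0.0039  0.0006  0.0003]
```

```bash
python3 -m crank '-14 13 15 0 0 0; -13 13 20 0 0 0; 0 0 17 0 0 0; 0 0 10 0 0 0; 0 0 0 0 0 0'
python3 go.py .457 .004 .056
python3 - <<'E'
from h import *
s=readout.get_state()
for c in("scene","top"):
    im=optics.read_camera(c);u,v=proj(c,s["eef_pos"]);u,v=int(u),int(v)
    cv2.imwrite(f"pics/y_{c}.png",cv2.resize(im[v-45:v+45,u-60:u+60,::-1],None,fx=6,fy=6,interpolation=2)[:, :])
a=cv2.imread("pics/y_scene.png");b=cv2.imread("pics/y_top.png");cv2.imwrite("pics/y1.png",cv2.resize(np.hstack([a,b]),(800,300)))
E
```

```text
time: 3.8
eef_pos: [0.458, 0.0049, 0.0887]
tcp_rot: [0.807, 0.591, -0.001, -0.001]
contact_force: [0.3, 0.2, 0.8]
opening: 0.001
t 3.8 pos [0.458  0.0049 0.0887] F [0.3  0.18 0.83] open 0.001
tool shift mm [-1.2 -0.7 32.7] tilt [-1.7e-03  5.0e-04 -1.0e+00] turn to level [-0.0018  0.0001  0.002 ]
```

```bash
sleep 0
```

```text
(no output)
```

View pics/y1.png

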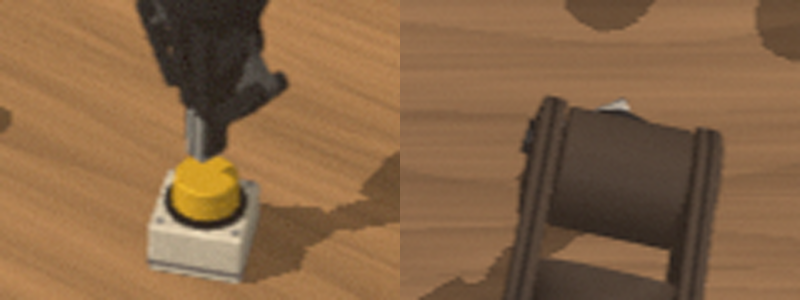

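The scene crop shows the shut fingertips centred just above the yellow cap (crop pixel 205,160). Pressing to z ≈ 0.055.

```bash
python3 -m crank '-1 0 15 0 0 0; 0 0 7 0 0 0; 0 0 5 0 0 0; 0 0 4 0 0 0; 0 0 3 0 0 0'
python3 -m crank '0 0 0 0 0 0'; python3 go.py .457 .004 .055
```

```text
time: 4.53
eef_pos: [0.4581, 0.0033, 0.0551]
tcp_rot: [0.807, 0.59, -0.0, -0.0]
contact_force: [-2.1, 0.7, 4.4]
opening: 0.002
time: 4.65
eef_pos: [0.4581, 0.0033, 0.0553]
tcp_rot: [0.807, 0.59, -0.0, -0.001]
contact_force: [-3.7, 0.6, 4.1]
opening: -0.001
t 4.65 pos [0.4581 0.0033 0.0553] F [-3.71  0.55  4.14] open -0.001
tool shift mm [ 0.3 -1.3  0.3] tilt [-1.4e-03  3.0e-04 -1.0e+00] turn to level [-0.0014  0.0001  0.0011]
```

Force is 4 N at 12.7 mm down, which is fully in and gentle. I'll lift, check, then move to blue.

```bash
python3 -m crank '0 0 -5 0 0 0; 0 0 -20 0 0 0; 0 0 -35 0 0 0; 0 0 -40 0 0 0; 0 0 -20 0 0 0'
python3 go.py .653 .147 .175
```

```text
time: 5.28
eef_pos: [0.4602, 0.0028, 0.1784]
tcp_rot: [0.807, 0.59, 0.002, 0.002]
contact_force: [0.2, -0.1, -0.1]
opening: -0.002
t 5.275 pos [0.4602 0.0028 0.1784] F [ 0.18 -0.13 -0.06] open -0.002
tool shift mm [195.9 140.1   4.3] tilt [ 0.0061 -0.0015 -1.    ] turn to level [ 0.0063 -0.0004  0.0012]
```

```bash
python3 -m crank '35 25 0 0 0 0; 45 32 0 0 0 0; 45 32 0 0 0 0; 45 32 0 0 0 0; 26 19 0 0 0 0'; python3 -m crank '0 0 30 0 0 0; 0 0 35 0 0 0; 0 0 20 0 0 0; 0 0 0 0 0 0'
python3 go.py .653 .147 .055
python3 - <<'E'
from h import *
s=readout.get_state()
for c in("scene","top"):
    im=optics.read_camera(c)[:,:,::-1];cv2.imwrite(f"pics/b_{c}.png",im)
    u,v=proj(c,s["eef_pos"]);print(c,u,v)
im=cv2.imread("pics/b_scene.png");cv2.imwrite("pics/b1.png",cv2.resize(im[120:300,170:410],None,fx=3.3,fy=3.3,interpolation=2))
E
```

```text
time: 5.9
eef_pos: [0.6535, 0.1492, 0.1754]
tcp_rot: [0.807, 0.591, 0.001, 0.001]
contact_force: [0.9, -0.3, 0.5]
opening: -0.004
time: 6.4
eef_pos: [0.6502, 0.1474, 0.0883]
tcp_rot: [0.807, 0.59, -0.001, -0.001]
contact_force: [-0.9, 0.1, 0.1]
opening: 0.001
t 6.4 pos [0.6502 0.1474 0.0883] F [-0.89  0.09  0.12] open 0.001
tool shift mm [ 0.5  2.9 33.3] tilt [-3.4e-03 -3.0e-04 -1.0e+00] turn to level [-0.0031  0.0013  0.001 ]
scene 294.2834722162803 243.54392371814134
top 251.58623157630592 174.1522405929859
```

```bash
sleep 0
```

```text
(no output)
```

View pics/b1.png

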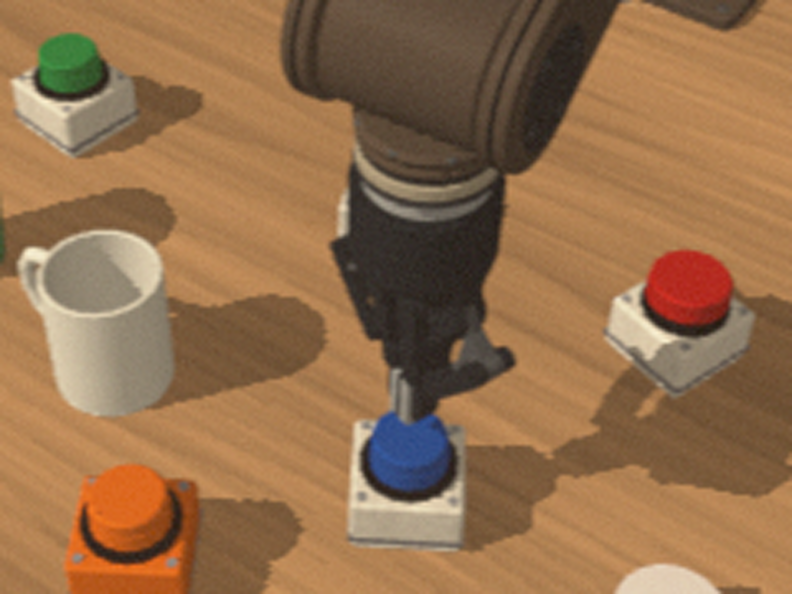

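The fingertips (405,400) are above the blue cap (408,440). The arm hides yellow here, and order matters, so I'll swing aside to confirm yellow is in before pressing blue.

```bash
python3 -m crank '0 3 -40 0 0 0; 40 0 -20 0 0 0; 55 0 0 0 0 0; 55 0 0 0 0 0; 50 0 0 0 0 0'
python3 - <<'E'
from h import *
for c in("scene","top"):
    im=optics.read_camera(c)[:,:,::-1];cv2.imwrite(f"pics/c_{c}.png",im)
a=cv2.imread("pics/scene0.png");b=cv2.imread("pics/c_scene.png")
f=lambda i:cv2.resize(i[140:210,250:330],(400,350),interpolation=2)
cv2.imwrite("pics/c1.png",np.hstack([f(a),f(b)]))
E
python3 go.py .653 .147 .055
```

```text
time: 7.12
eef_pos: [0.7163, 0.3394, 0.1536]
tcp_rot: [0.807, 0.59, 0.002, 0.001]
contact_force: [0.9, -0.9, -0.5]
opening: 0.002
t 7.225 pos [0.7156 0.3426 0.1526] F [-0.05 -0.34  0.76] open -0.001
tool shift mm [-205.8   -1.7   96.7] tilt [ 0.0045  0.003  -1.    ] turn to level [ 0.0034 -0.0042  0.0057]
```

```bash
sleep 0
```

```text
(no output)
```

View pics/c1.png

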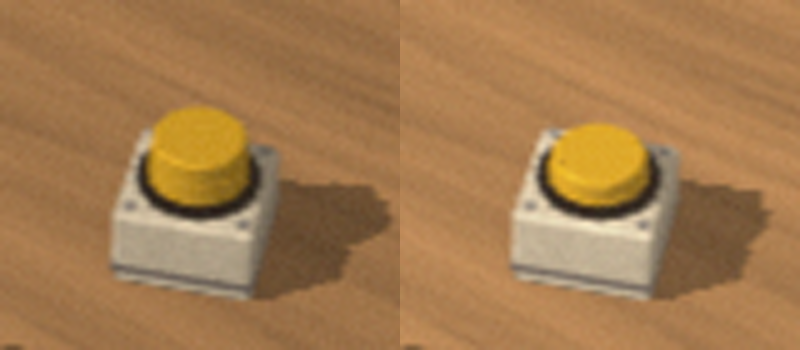

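The yellow cap top has dropped from crop row 108 to row 125, so it is clearly in, and the box hasn't moved. Now blue.

```bash
python3 -m crank '-45 0 0 0 0 0; -55 0 0 0 0 0; -55 0 0 0 0 0; -40 -1 10 0 0 0; -10 -1 30 0 0 0'; python3 -m crank '0 0 25 0 0 0; 0 0 0 0 0 0'
python3 go.py .653 .148 .055
```

```text
time: 7.85
eef_pos: [0.6528, 0.1395, 0.1149]
tcp_rot: [0.808, 0.589, 0.003, 0.003]
contact_force: [-0.5, 0.6, 0.5]
opening: 0.001
time: 8.1
eef_pos: [0.6497, 0.1415, 0.0846]
tcp_rot: [0.807, 0.59, -0.001, -0.001]
contact_force: [1.3, 0.8, -0.1]
opening: -0.002
t 8.1 pos [0.6497 0.1415 0.0846] F [ 1.35  0.76 -0.12] open -0.002
tool shift mm [ 7.2  1.3 29.6] tilt [-2.4e-03 -4.0e-04 -1.0e+00] turn to level [-0.0022  0.0011  0.0001]
```

```bash
python3 -m crank '7 1 6 0 0 0; 0 1 7 0 0 0; 0 0 7 0 0 0; 0 0 6 0 0 0; 0 0 4 0 0 0'
python3 -m crank '0 0 0 0 0 0'; python3 go.py .653 .148 .055
```

```text
time: 8.72
eef_pos: [0.6555, 0.1489, 0.0557]
tcp_rot: [0.807, 0.59, 0.001, 0.0]
contact_force: [1.1, 1.0, 3.3]
opening: -0.002
time: 8.85
eef_pos: [0.6555, 0.1489, 0.0559]
tcp_rot: [0.807, 0.59, 0.001, 0.0]
contact_force: [1.9, 1.5, 3.5]
opening: -0.001
t 8.85 pos [0.6555 0.1489 0.0559] F [1.9  1.46 3.49] open -0.001
tool shift mm [-1.6 -2.1  0.9] tilt [ 1.7e-03  6.0e-04 -1.0e+00] turn to level [ 0.0015 -0.0011  0.001 ]
```

```bash
python3 -m crank '0 0 -5 0 0 0; 0 0 -25 0 0 0; 0 0 -40 0 0 0; 0 0 -40 0 0 0; 0 0 -35 0 0 0'
python3 go.py .501 -.257 .2
python3 - <<'E'
from h import *
im=optics.read_camera("scene")[:,:,::-1];cv2.imwrite("pics/d_scene.png",im)
a=cv2.imread("pics/scene0.png")
f=lambda i:cv2.resize(i[220:300,250:340],(400,355),interpolation=2)
cv2.imwrite("pics/d1.png",np.hstack([f(a),f(im)]))
E
```

```text
time: 9.48
eef_pos: [0.6539, 0.1482, 0.2012]
tcp_rot: [0.807, 0.59, -0.001, -0.0]
contact_force: [-0.1, 0.4, -0.1]
opening: 0.001
t 9.475 pos [0.6539 0.1482 0.2012] F [-0.08  0.43 -0.07] open 0.001
tool shift mm [-432.5  -23.     1.9] tilt [-2.e-03 -9.e-04 -1.e+00] turn to level [-0.0016  0.0015  0.0011]
```

```bash
sleep 0
```

```text
(no output)
```

View pics/d1.png

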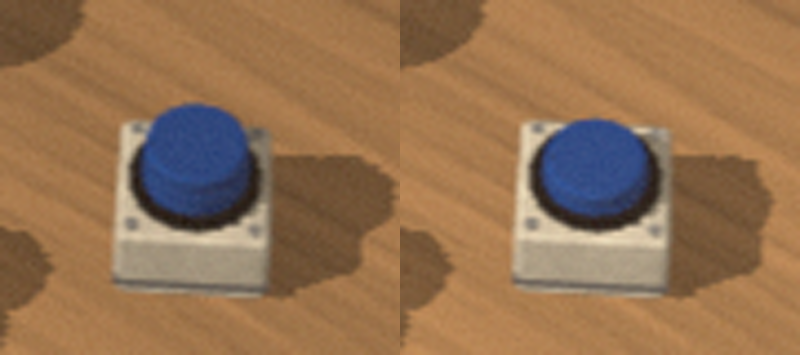

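The blue cap top has dropped from crop row 104 to row 120, so it is in, and the box hasn't moved. Now green.

```bash
python3 -m crank '-35 -2 0 0 0 0; -45 -2 0 0 0 0; -50 -3 0 0 0 0; -50 -3 0 0 0 0; -50 -3 0 0 0 0'; python3 -m crank '-50 -3 0 0 0 0; -50 -3 0 0 0 0; -50 -2 0 0 0 0; -40 -2 0 0 0 0; -12 0 0 0 0 0'; python3 -m crank '0 0 0 0 0 0'
python3 go.py .501 -.257 .088
```

```text
time: 10.15
eef_pos: [0.5709, -0.068, 0.1994]
tcp_rot: [0.807, 0.59, -0.001, -0.001]
contact_force: [0.1, 0.9, 0.4]
opening: 0.001
time: 10.78
eef_pos: [0.5003, -0.2577, 0.1995]
tcp_rot: [0.808, 0.589, -0.001, -0.001]
contact_force: [-0.4, 0.7, -0.7]
opening: 0.001
time: 10.9
eef_pos: [0.5014, -0.2561, 0.1997]
tcp_rot: [0.808, 0.59, -0.0, -0.001]
contact_force: [0.3, -0.0, 0.3]
opening: -0.001
t 10.9 pos [ 0.5014 -0.2561  0.1997] F [ 0.3  -0.03  0.29] open -0.001
tool shift mm [-1.000e+00  1.000e-01  1.117e+02] tilt [-0.0013  0.0012 -1.    ] turn to level [-0.0016 -0.0008 -0.0001]
```

```bash
python3 -m crank '-1 0 25 0 0 0; 0 0 40 0 0 0; 0 0 30 0 0 0; 0 0 17 0 0 0; 0 0 0 0 0 0'; 
python3 go.py .501 -.257 .055
python3 - <<'E'
from h import *
im=optics.read_camera("scene")[:,:,::-1]
cv2.imwrite("pics/g1.png",cv2.resize(im[80:230,110:310],(800,600),interpolation=2))
E
```

```text
time: 11.52
eef_pos: [0.5012, -0.2557, 0.0871]
tcp_rot: [0.807, 0.591, -0.0, -0.001]
contact_force: [1.2, -0.1, 0.2]
opening: -0.001
t 11.525 pos [ 0.5012 -0.2557  0.0871] F [ 1.19 -0.14  0.23] open -0.001
tool shift mm [-1.4  0.3 32.1] tilt [-0.0024  0.0019 -1.    ] turn to level [-0.0029 -0.0011  0.0024]
```

```bash
sleep 0
```

```text
(no output)
```

View pics/g1.png

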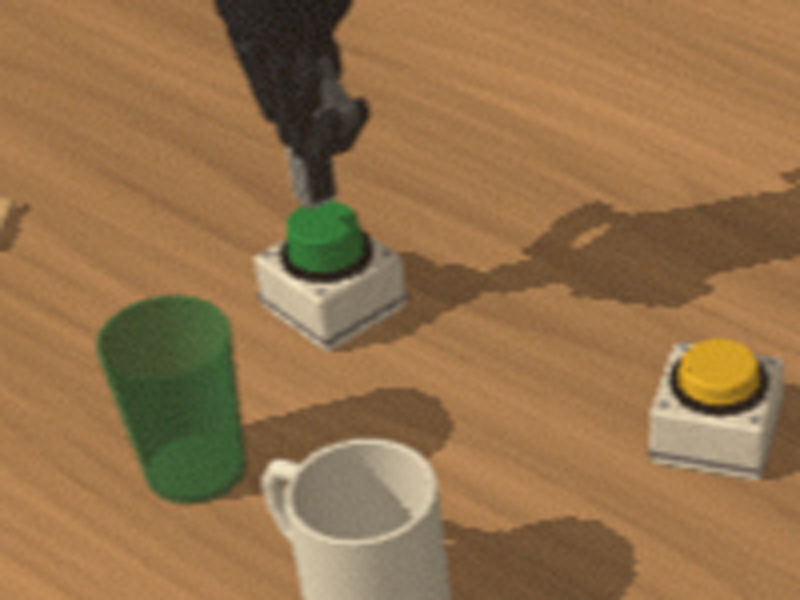

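The fingertips (315,195) hang over the green cap (325,230), clear of the tumbler and the mug.

```bash
python3 -m crank '-1 0 9 0 0 0; 0 0 7 0 0 0; 0 0 7 0 0 0; 0 0 6 0 0 0; 0 0 3 0 0 0'
python3 -m crank '0 0 0 0 0 0'; python3 go.py .501 -.257 .055
python3 -m crank '0 0 -5 0 0 0; 0 0 -25 0 0 0; 0 0 -40 0 0 0; 0 0 -40 0 0 0; 0 0 -40 0 0 0'
python3 -m crank '0 0 -10 0 0 0; 0 0 0 0 0 0; 0 0 0 0 0 0'
python3 - <<'E'
from h import *
im=optics.read_camera("scene")[:,:,::-1];cv2.imwrite("pics/e1.png",im)
a=cv2.imread("pics/scene0.png");cv2.imwrite("pics/e2.png",np.vstack([cv2.resize(x[100:340,130:460],(400,291)) for x in (a,im)]).astype(np.uint8))
cv2.imwrite("pics/e3.png",np.hstack([cv2.resize(x[115:175,155:230],(400,320),interpolation=2) for x in (a,im)]))
E
python3 go.py 0 0 0
```

```text
time: 12.2
eef_pos: [0.5016, -0.2583, 0.0563]
tcp_rot: [0.807, 0.59, 0.0, 0.0]
contact_force: [0.7, -0.3, 1.6]
opening: -0.0
time: 12.32
eef_pos: [0.5016, -0.2583, 0.0565]
tcp_rot: [0.807, 0.59, 0.0, 0.0]
contact_force: [0.1, 0.2, 2.3]
opening: -0.001
t 12.325 pos [ 0.5016 -0.2583  0.0565] F [0.12 0.23 2.25] open -0.001
tool shift mm [ 1.  -0.9  1.5] tilt [ 4.e-04 -4.e-04 -1.e+00] turn to level [0.0005 0.0002 0.0011]
time: 12.95
eef_pos: [0.5009, -0.2576, 0.2074]
tcp_rot: [0.807, 0.59, -0.0, -0.0]
contact_force: [-0.1, -1.1, -0.2]
opening: 0.001
time: 13.32
eef_pos: [0.5003, -0.2573, 0.2139]
tcp_rot: [0.807, 0.59, -0.001, -0.002]
contact_force: [-0.1, -0.5, 0.0]
opening: -0.004
t 13.375 pos [ 0.5004 -0.2573  0.2139] F [-1.22  0.75  0.35] open 0.0
tool shift mm [  93.3 -553.9  216.2] tilt [-0.0034  0.0026 -1.    ] turn to level [-0.004  -0.0014  0.0011]
```

```bash
sleep 0
```

```text
(no output)
```

View pics/e1.png

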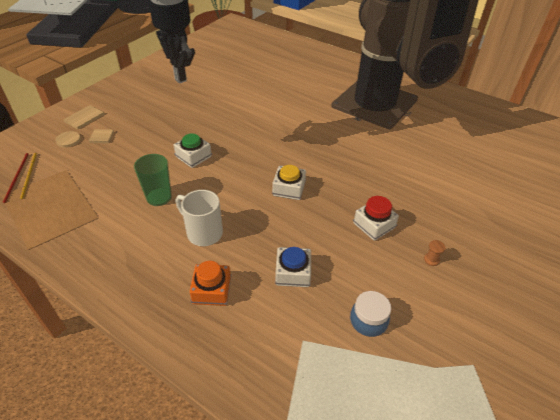

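View pics/e3.png

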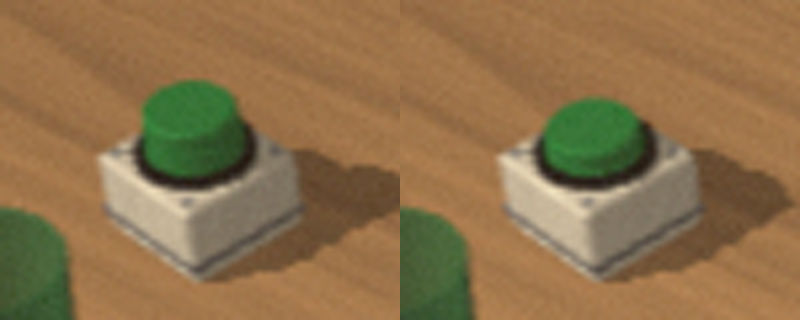

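The picture shows yellow (289,172), blue (293,259) and green (191,141) all in. Red (378,207) is still out, nothing has shifted, and the hand is 0.21 m up.

```bash
python3 -c "
from plant import ctrl;print(ctrl.sign_off())"
```

```text
the job is handed in; nothing more can be done
None
```

I pressed the yellow, blue and green buttons in that order with the shut fingertips, and handed the job in at about 13.4 s on the robot's clock.

- **Presses:** the tip went 11.5 to 12.7 mm below each starting top, at about 2 to 4 N. I checked before-and-after crops for each one: all three caps had sunk clearly and stayed in, and their boxes stood where they were.
- **Rest of the scene:** in the last scene picture the red stop button is still out. The orange look-alike, mug, tumbler, jar and spool look unmoved. The hand is clear at a height of 0.21 m with about zero force.
- **Disagreements:** the two cameras differed by up to about 5 mm on the button positions, which did not matter on 44 mm tops. The green press ended 1.5 mm short of the depth I aimed for, but well past half-way. The networks gave some false hits, such as the orange box as blue, which I ruled out from the pictures.

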